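# Lock the carving turntable and set up a round inkstone on it

## Robot

A 6-joint arm with a two-finger parallel gripper is mounted at the origin on the work surface. World frame = base frame: x ahead of the robot, y to its left, z up, the work surface at z = 0. Lengths are in mm, angles in rad, forces in N, time in s.
With the tool pointing down it reaches from about 300 to 850 mm from the base axis. Payload 4.2 kg.
Tool frame: the origin (TCP) lies between the finger pads; the fingertips stand 11 mm ahead of it and the grasp point (between the pads) lies 8 mm behind it (manip.finger_overhang is the distance from the TCP to the fingertips, in mm); z points along the fingers, y is the line along which they close (so a half turn about z gives the same grasp; the last joint's range is limited). The gripper opens to 91 mm and grips with 3 to 60 N. Pads are 32 mm wide; open, the fingers measure 118 mm over their backs; the gripper's body (76 mm by 178 mm) begins 60 mm behind the grasp point.
Start: joints at [1.112, 0.32, 1.565, -0, 1.257, -0.02], TCP at [244.295, 520.54, 224.976] pointing down, gripper open.
Joint ranges: [-3.11, 3.11], [-0.84, 2.01], [0.21, 2.61], [-1.34, 4.49], [0.05, 2.63], [-2.56, 2.56]. Speed limits (rad/s): [2.57, 2.57, 3.14, 3.14, 3.14, 3.14].

## Interface

Orientations are given as a unit quaternion [x, y, z, w].
In Python, from workcell import manip, grab_frame gives the robot as it stands. The module is installed in compiled form; this text tells all that it offers.
- The arm moves only by the tool jog_arm, never from a script. Its argument "plan" is a list of rows, each a list of 4 numbers: the shift along the tool's x, y, z in units of 25 mm (1.0 is 25 mm), then the turn about the tool's z in rad. In form: [[dx, dy, dz, spin], ...]. A call has exactly 5 rows; each row shifts and turns the commanded pose from where the row before left it, along the tool's axes as they then stand; what a row does not reach is not made up. A row lasts 1/12 s, in which the tool goes at most 41.7 mm and 7.16 degrees, less where a joint would pass 70% of its speed; a pose out of reach is approached as far as the arm can. A call is refused whole if a number of a shift passes 1 or a number of a turn 0.125, either way. A call with a gripper value outside its range is refused whole. "jaw" is the opening, from 0 (shut) to 1 (fully open), set as the call begins (left out, the last holds). The fingers move at their own pace and stop on an object; "force" is the grip in N (left out, the last holds). Time passes only in rows, so rows that do not move let the fingers close, or fill a call up. It gives the time, the measured TCP pose, the force, the opening and the grip force at its end, in the units of the state.
- manip.observe(): the state, without advancing time (a new reading comes with each control period).
- grab_frame(name): name is "scene" or "top"; returns a dict with "frame" (420x560x3 uint8, blue, green, red), "camera_matrix" (3x3 intrinsics, pixels), "R" (3x3) and "t" (3): a world point X has camera coordinates R X + t. Camera axes: x right, y down, z forward; pixel columns grow to the right and rows downward; lengths in mm; the calibration is good to about 2 mm. A picture is of the moment at which its call begins. There is no depth.
- manip.finish_job(): hands the job in; it is judged then, once.
The state is a dict: "time_s": time; "q": joint angles; "dq": joint speeds; "joint_efforts": joint torques, N m; "position": TCP position; "ee_rot": TCP orientation; "contact_force": force on the tool from outside, world axes, zero at the start; "torque": the same for the moment, N m; "width": opening from 0.0 (shut) to 1.0 (fully open); "finger_force": force on a finger pad.
Only numpy, scipy, OpenCV 4.12 (cv2) and the standard library are available. Lean on these libraries where they do the work, as an engineer would, in place of code of your own. Each camera call takes 0.05 s, during which the arm holds its last target. There are 200 camera calls.

## Task

Lock the carving turntable: turn its wheel until an index hole lies under the lock, press the red plunger down through the window of the yellow keeper and, holding it down, drag the keeper fully across so that its tongue keeps the plunger down. Then lay the cork-faced pad flat on the middle of the wheel and set the round slate inkstone flat and centred on the pad, both laid down, not dropped. Leave the other things on the board and bench where they are.

Things in the scene. Friction and masses are not known exactly. Their poses are not given: they have to be found in the camera images.
- turntable: Carving turntable, fixed; origin on the wheel's axis at bench level, z up. In its frame (mm): green lock housing over the wheel's rim, x -166 to -92, y +-80, z 56 to 76, on a column (x -166 to -144, y +-60); keeper guides along y on the housing, at x -96 to -91 and -165 to -160, up to z 103; foot plate 14 high x down to -170, y +-55. Below, x, y, z always mean this frame.
- wheel (a joint): Wheel angle (rad, anticlockwise from above, endless, friction 0.12 N m, stays where left). Aluminium disc, diameter 280, top at z 48. Eight index holes (black spots, 17 wide, radius 128, 45 degrees apart): one lies exactly under the plunger at each multiple of pi/4 (0.785); any hole will do. The pin's round end draws itself into a hole less than about 3 mm off.
- wheel_top (a point): Centre of the wheel's top face, 48 mm above the bench; z up; turns with the wheel. Centring rings of radius 34, 55 and 100 are turned into the face.
- peg0 (a point): Centre of the top of brass peg 0 (of 4), fixed upright on the wheel to turn it by: diameter 16, 35 tall above the wheel's top face, on a radius of 78, halfway between two holes in angle.
- peg1 (a point): Centre of the top of brass peg 1 (of 4), fixed upright on the wheel to turn it by: diameter 16, 35 tall above the wheel's top face, on a radius of 78, halfway between two holes in angle.
- peg2 (a point): Centre of the top of brass peg 2 (of 4), fixed upright on the wheel to turn it by: diameter 16, 35 tall above the wheel's top face, on a radius of 78, halfway between two holes in angle.
- peg3 (a point): Centre of the top of brass peg 3 (of 4), fixed upright on the wheel to turn it by: diameter 16, 35 tall above the wheel's top face, on a radius of 78, halfway between two holes in angle.
- plunger (a joint): Travel of the red lock plunger (m): 0 up, 0.024 fully down; sprung up, about 5 N to start, 13 N fully down; moves straight down. With no hole under it, its pin stops on the wheel at 0.012. From about 0.018 on, its head is below the keeper, which can then pass over it.
- plunger_top (a point): Centre of the top of the plunger's red round head (diameter 44, 20 tall): x -128, y 0, z 110 when up, z 86 when fully down, its foot then sunk in a counterbore of the housing. Around the head the space between the guides is open down to the housing's top at z 76.
- keeper (a joint): Travel of the yellow keeper plate (m) towards +y: starts near 0 (open); 0.034 at its stop (fully across). Friction about 1.5 N, stays where left. A head that is up blocks it. Once its tongue is over the pressed head, the head stays down by itself, resting against the tongue at a plunger travel of about 0.018.
- keeper_window (a point): Centre of the keeper's window, at the plate's top. Plate 64 (x) by 118 (y), z 92 to 98. Window 54 long (y), 50 wide (x); the raised head stands up through it. Solid tongue, 50 long, on its -y side; a bar 14 wide on its +y side. Closed fingertips fit in the window: pressing the head down and moving to +y, they push this bar and drag the keeper while still on the head.
- keeper_tab (a point): Middle of the top edge of the keeper's upright thumb tab at the tongue's -y end: 40 (x) by 6 (y), 16 high, top at z 114.
- board: Plywood stock board fixed on the bench, 280 (x) by 260 (y), 12 thick; origin at the centre of its underside.
- pad: Plywood pad faced with cork on top: disc of diameter 66, 14 thick, about 35 g; origin at the centre of its underside, z up. Lies on the board.
- stone: Round dark slate inkstone, already hollowed on top: disc of diameter 68, 24 thick, about 0.23 kg; origin at the centre of its underside, z up. Lies on the board.
- lid: Bystander: round dark wooden lid, diameter 70, 13 thick, on the board; not wanted here. Origin at the centre of its underside.
- chisel: Bystander: chisel lying on the board along its own x, from x -81 to +89, up to 20 wide and 18 high; origin on its underside.
- seal_a: Bystander: reddish seal stone standing on the board, 28 x 28 x 70 high; origin at the centre of its underside.
- seal_b: Bystander: pale seal stone standing on the board, 28 x 28 x 62 high; origin at the centre of its underside.
- bottle: Bystander: white bottle with blue cap, diameter 60, 160 high, standing on the bench; origin at the centre of its underside.
- oilstone: Bystander: sharpening stone in a wooden holder on the bench, 160 (x) x 52 (y) x 32 high; origin at the centre of its underside.
- mallet: Bystander: wooden mallet lying on the bench, handle from x -100, head 56 (x) x 95 (y) x 50 high centred at x +75; origin on its underside.
There are look-alikes about, which are no part of the job. Leave any white look-alike of the pad alone. Of the things like the stone, leave any that is green; of the rest the smaller one is meant.

How it is judged (in metres and radians):
On the way, in this order (a step that is already met when the one before it is completed fails the run):
1. the plunger is pressed down into an index hole (value of joint plunger above 0.0165 m), for 0.1 s.
2. the keeper is across and keeps the plunger down by itself (value of joint plunger above 0.016 m and value of joint keeper above 0.027 m and contact force between the fingers and plunger below 0.3 N), for 0.2 s.
3. the pad lies flat on the middle of the wheel, let go (value of joint plunger above 0.016 m and value of joint keeper above 0.027 m and horizontal distance between pad and wheel_top below 0.008 m and z of pad in the frame of wheel_top between -0.003 and 0.003 m and angle between pad's own z axis and vertical below 0.06 rad and contact force between the fingers and pad below 0.1 N), for 0.2 s.
At the end, for the whole second after the job is handed in: The plunger is held down in an index hole (travel over 16 mm) by the keeper, which is across by more than 27 of its 34 mm; the pad lies flat on the wheel within 8 mm of its centre; the stone lies flat on the pad, within 8 mm of the pad's centre and 10 mm of the wheel's; both at rest and let go (value of joint plunger above 0.016 m and value of joint keeper above 0.027 m and horizontal distance between pad and wheel_top below 0.008 m and z of pad in the frame of wheel_top between -0.003 and 0.003 m and angle between each of pad, stone's own z axis and vertical below 0.06 rad and horizontal distance between stone and wheel_top below 0.01 m and horizontal distance between stone and pad below 0.008 m and z of stone in the frame of wheel_top between 0.011 and 0.017 m and linear speed of each of stone, pad below 0.02 m/s); the robot touches nothing.
It fails at once if the lid or the chisel is shifted by more than 25 mm (distance of any of lid, chisel from where it was at the start of the episode above 0.025 m).
It fails at once if a seal stone is shifted by more than 25 mm or tipped over (distance of any of seal_a, seal_b from where it was at the start of the episode above 0.025 m or angle between any of seal_a, seal_b's own z axis and vertical above 0.4 rad).
It fails at once if the bottle, oilstone or mallet is shifted by more than 25 mm, or the bottle tipped over (distance of any of bottle, oilstone, mallet from where it was at the start of the episode above 0.025 m or angle between bottle's own z axis and vertical above 0.4 rad).
It fails at once if the stone or the pad is dropped (from more than about 10 mm: moves faster than 0.35 m/s with no finger on it) ((linear speed of stone above 0.35 m/s and contact force between the fingers and stone below 0.05 N) or (linear speed of pad above 0.35 m/s and contact force between the fingers and pad below 0.05 N)).
It also fails if it takes over 72 s, if anything falls off the work surface, if the arm or the gripper's body presses on something with over 40 N, if the wrist force passes 120 N, or if a joint passes its speed limit or range.

## Working session

There is one attempt and no reset: what is moved stays moved. The work goes in short steps, Python scripts to look and compute and a tool call to move; the robot and the scene stay as the last step left them, time stands still between calls to the robot, and variables do not carry over. Pictures are saved under pics/ and viewed, at most 11 in all, crops included, and the job is handed in when it is done.

Besides the shell and the picture viewer there is one more tool, called after ">>>" by a JSON object that holds its "method" and its "body", one argument or row to a line. jog_arm: Moves the arm, as the interface text tells. Its arguments: {"type":"object","properties":{"plan":{"type":"array"},"jaw":{"type":"number"},"force":{"type":"number"}},"required":["plan"]}

```bash
mkdir -p pics; ls; python3 - <<'E'
from workcell import manip, grab_frame
import cv2,numpy as np
for n in("scene","top"):
    f=grab_frame(n);cv2.imwrite(f"pics/{n}0.png",f["frame"]);np.savez(f"{n}0.npz",**f)
    print(n,f["camera_matrix"].tolist(),f["R"].round(3).tolist(),f["t"].round(1).tolist())
print(manip.observe(), manip.finger_overhang)
E
```

```text
pics
scene [[459.78269483182333, 0.0, 280.53742480959806], [0.0, 459.78269483182333, 203.1191003923606], [0.0, 0.0, 1.0]] [[-0.565, 0.825, 0.006], [0.558, 0.387, -0.734], [-0.608, -0.411, -0.679]] [318.7, -246.2, 1590.3]
top [[469.5890702640761, 0.0, 288.0253938664443], [0.0, 469.5890702640761, 209.95861492457414], [0.0, 0.0, 1.0]] [[-0.04, -0.999, -0.001], [-0.972, 0.039, -0.231], [0.231, -0.008, -0.973]] [0.1, 587.5, 1347.4]
{'time_s': 0.1, 'q': array([ 1.11202415e+00,  3.20206043e-01,  1.56550450e+00,  2.29346353e-05,
        1.25739166e+00, -2.00037585e-02]), 'dq': array([ 0.00051327, -0.00079015, -0.00243627, -0.00025724, -0.00054189,
       -0.00120276]), 'joint_efforts': array([ 1.04427883e-03, -4.13332772e+01, -2.32509166e+01,  7.27075827e-02,
        4.21942072e-02, -6.24588074e-05]), 'position': array([244.08719908, 520.16749316, 224.23732808]), 'ee_rot': array([ 2.17632027e-01,  9.76030599e-01, -7.30663449e-04, -1.89557850e-04]), 'contact_force': array([-0.78870639,  0.73789947, -0.07368859]), 'torque': array([-0.0052472 , -0.02045564,  0.00825409]), 'finger_force': 0.0, 'width': 0.9971102979765682} 11.0
```

View pics/scene0.png

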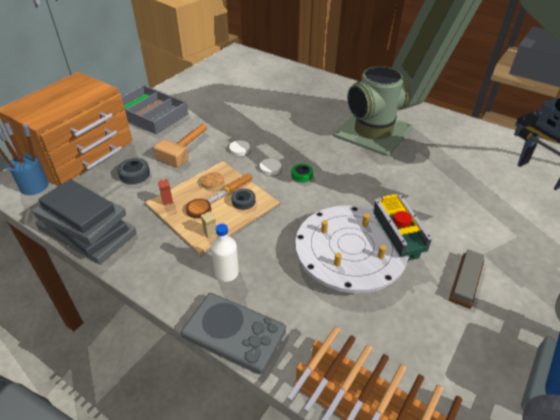

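View pics/top0.png

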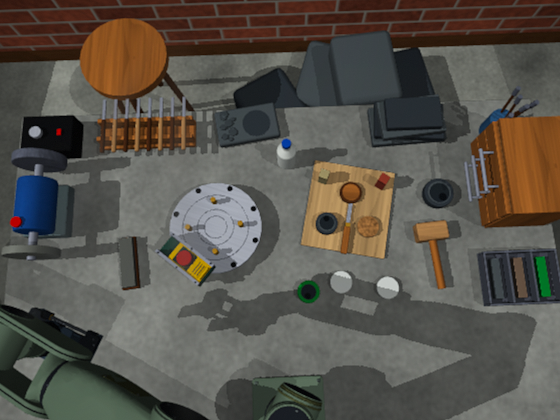

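The top view shows the wheel at (216,227), red plunger at (184,258), stone at (326,223), cork pad at (369,226), lid at (350,192), seals at (323,172) and (382,181), and the chisel at (348,228). The decoys are green at (307,291), white at (341,282) and (387,287), and a larger dark disc at (438,193). The scene view agrees. Next I'll take measurements.

```bash
cat > h.py <<'E'
import cv2,numpy as np
def load(n): return dict(np.load(n+".npz"))
def ray(f,uv,z):
    d=f["R"].T@np.linalg.inv(f["camera_matrix"])@np.array([uv[0],uv[1],1.]); c=-f["R"].T@f["t"]
    return (c+d*(z-c[2])/d[2])
def proj(f,X):
    p=f["camera_matrix"]@(f["R"]@np.asarray(X,float)+f["t"]); return p[:2]/p[2]
def blobs(f,lo,hi,roi,amin=15):
    x0,y0,x1,y1=roi; hsv=cv2.cvtColor(f["frame"],cv2.COLOR_BGR2HSV)
    m=np.zeros(hsv.shape[:2],np.uint8); m[y0:y1,x0:x1]=cv2.inRange(hsv,np.array(lo),np.array(hi))[y0:y1,x0:x1]
    cs,_=cv2.findContours(m,cv2.RETR_EXTERNAL,cv2.CHAIN_APPROX_NONE)
    return sorted([c[:,0] for c in cs if cv2.contourArea(c)>=amin],key=lambda c:-cv2.contourArea(c))
def world_circle(f,c,z):
    P=np.array([ray(f,p,z)[:2] for p in cv2.convexHull(c)[:,0].astype(float)])
    (x,y),r=cv2.minEnclosingCircle(P.astype(np.float32)); 
    A=np.c_[2*P,np.ones(len(P))]; s=np.linalg.lstsq(A,(P**2).sum(1),rcond=None)[0]
    return s[:2].round(1),round(float(np.sqrt(s[2]+s[0]**2+s[1]**2)),1),(round(x,1),round(y,1),round(r,1))
E
python3 - <<'E'
from h import *
T=load("top0");S=load("scene0")
def big(f,roi,n,k=4): 
    x0,y0,x1,y1=roi; cv2.imwrite(n,cv2.resize(f["frame"][y0:y1,x0:x1],None,fx=k,fy=k,interpolation=cv2.INTER_CUBIC))
big(T,(155,170,275,290),"pics/a.png",4); big(T,(295,155,445,265),"pics/b.png",5)
a=cv2.imread("pics/a.png");b=cv2.imread("pics/b.png")
sc=S["frame"][165:285,290:435];sc=cv2.resize(sc,None,fx=4,fy=4)
cv2.imwrite("pics/c.png",sc)
for n,f,roi in(("T",T,(150,170,280,300)),("S",S,(285,160,440,300))):
    for nm,lo,hi,zs in(("red",(0,150,90),(6,255,255),(110,)),("redh",(172,150,90),(180,255,255),(110,)),("yel",(22,150,120),(34,255,255),(98,)),("brass",(8,80,80),(24,255,255),(83,)),("wheel",(0,0,120),(180,50,255),(48,))):
        for c in blobs(f,lo,hi,roi,8)[:6]:
            print(n,nm,c.mean(0).round(1),cv2.contourArea(c),world_circle(f,c,zs[0]))
E
```

```text
T red [183.4 257.5] 150.0 (array([449.6, 281.2]), 20.7, (449.5, 281.0, 21.5))
T yel [198.2 268.6] 277.5 (array([416.7, 240. ]), 32.7, (418.3, 241.6, 36.1))
T yel [176.4 250.1] 70.0 (array([465.8, 298.5]), 26.5, (469.0, 302.9, 26.7))
T brass [187.3 260.1] 412.0 (array([437.1, 272.1]), 60.1, (438.9, 270.9, 65.1))
T brass [214.1 250.5] 20.0 (array([470.6, 197.1]), 8.0, (470.7, 197.1, 8.2))
T brass [212.6 199.4] 15.0 (array([625.5, 201.7]), 7.5, (625.2, 201.9, 7.9))
T brass [239.8 222.8] 14.5 (array([550.2, 121. ]), 7.1, (550.3, 121.2, 7.7))
T brass [187.3 226.6] 14.0 (array([545.2, 276.6]), 7.2, (545.4, 276.0, 7.8))
T wheel [213.8 214.6] 4964.5 (array([569.1, 196.9]), 143.5, (579.1, 190.5, 162.1))
T wheel [170.7 277.9] 1455.0 (array([406.8, 318.6]), 99.9, (416.5, 317.0, 106.3))
T wheel [249.7 291.6] 246.5 (array([353.7,  90.3]), 45.3, (342.7, 90.6, 54.9))
T wheel [157.6 226. ] 178.0 (array([556.8, 368.9]), 48.1, (556.6, 365.1, 60.4))
T wheel [202.6 257.2] 62.0 (array([472.6, 225.6]), 41.0, (460.9, 236.3, 39.2))
T wheel [164.4 183.6] 56.5 (array([694.5, 358.6]), 22.4, (695.1, 353.0, 26.0
[... 175 characters left out ...]
.4] 109.0 (array([461.8, 304.1]), 26.3, (462.5, 304.2, 30.0))
S brass [393.5 204.4] 357.5 (array([386.9, 243.1]), 43.1, (389.6, 237.4, 45.5))
S brass [408.7 227.7] 79.5 (array([443. , 297.6]), 31.8, (443.5, 296.6, 35.6))
S brass [381.6 251.3] 66.5 (array([556.5, 284.6]), 17.9, (556.9, 283.3, 21.7))
S brass [337.6 258.8] 58.5 (array([637.3, 206.5]), 16.5, (635.8, 209.6, 19.1))
S brass [365.6 219.5] 58.0 (array([483.9, 202.5]), 20.2, (482.9, 203.2, 24.2))
S brass [324.2 225.8] 51.5 (array([564. , 125.6]), 19.5, (561.5, 129.9, 21.4))
S wheel [361.9 230.9] 15745.0 (array([428.4, 216.2]), 312.3, (433.4, 208.0, 347.0))
S wheel [390.1 220.6] 147.0 (array([370.5, 276.6]), 98.5, (409.4, 246.3, 89.7))
```

View pics/a.png

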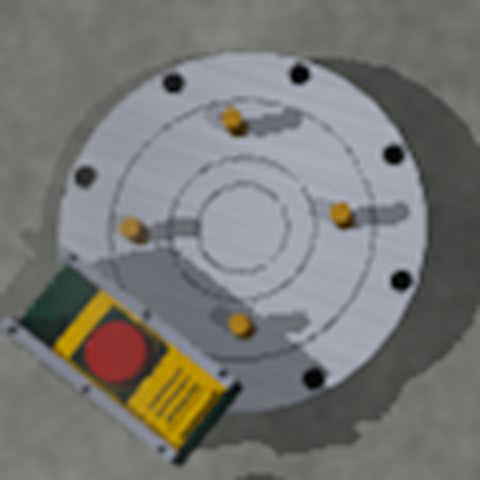

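View pics/b.png

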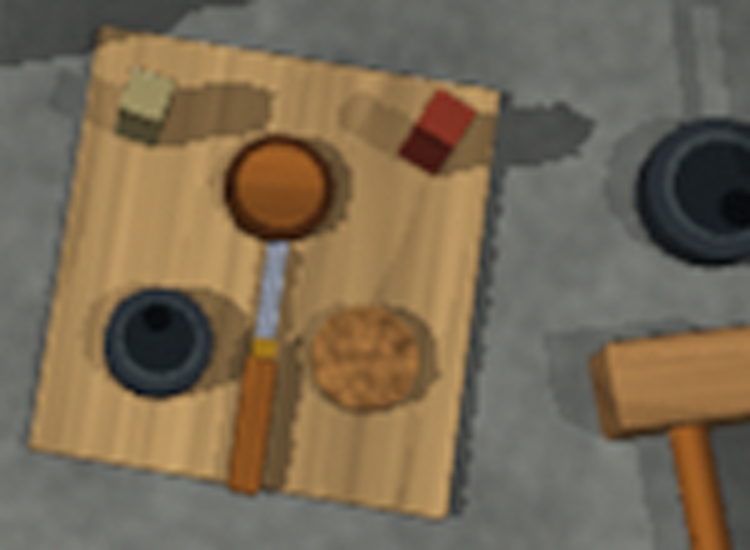

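View pics/c.png

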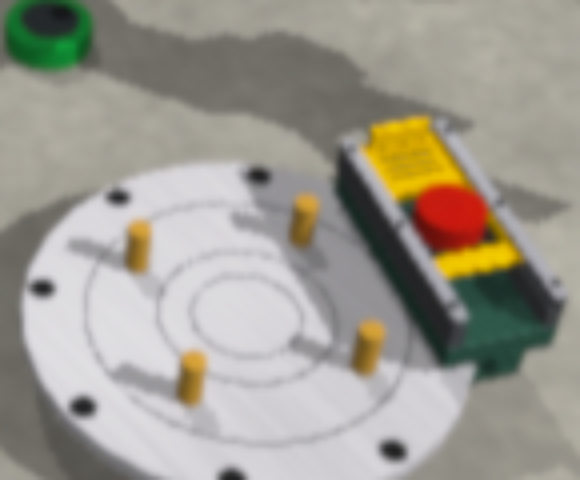

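Crops: holes and the four pegs are clear on the wheel, with the tongue lying toward the lower right of the housing. The board holds the pad (cork) right of the chisel and the stone left of it. Next I'll fit holes, pegs and discs numerically.

```bash
cat > fit.py <<'E'
from h import *
from scipy.optimize import least_squares
import sys
def wheel(f,roi):
    H=[ray(f,c.mean(0),48)[:2] for c in blobs(f,(0,0,0),(180,255,62),roi,8) if 6<cv2.contourArea(c)<40]
    return np.array(H)
def fitc(P,R):
    r=least_squares(lambda s:np.hypot(P[:,0]-s[0],P[:,1]-s[1])-R,P.mean(0),loss="soft_l1"); return r.x,r.fun
if __name__=="__main__":
    T=load("top0");S=load("scene0")
    for n,f,roi in(("T",T,(168,176,266,272)),("S",S,(290,200,412,292))):
        H=wheel(f,roi); c0=np.array([548,199.]); d=np.hypot(*(H-c0).T); H=H[abs(d-128)<10]
        c,res=fitc(H,128); print(n,len(H),c.round(1),res.round(1)); print(np.degrees(np.arctan2(*(H-c).T[::-1])).round(1))
    # board objects
    def circ(f,lo,hi,roi,z,n):
        for c in blobs(f,lo,hi,roi,40)[:2]: print(n,c.mean(0).round(1),cv2.contourArea(c),world_circle(f,c,z))
    # pad top cork z=26, stone top 36
    circ(T,(80,30,0),(130,255,90),(308,205,342,240),36,"stoneT")
    circ(S,(80,30,0),(130,255,90),(225,183,262,214),36,"stoneS")
    print("hsv pad/board/lid",[cv2.cvtColor(T["frame"],cv2.COLOR_BGR2HSV)[p].tolist() for p in((226,369),(226,362),(200,330),(240,370),(192,350),(223,326),(223,317))])
    p=[(295+x/5,155+y/5) for x,y in((100,35),(502,95),(445,520),(32,450))]
    print("board corners z12",[ray(T,q,12)[:2].round(0).tolist() for q in p])
    print("chisel",[ray(T,(295+x/5,155+y/5),22)[:2].round(0).tolist() for x,y in((277,240),(243,490))])
    print("lid",ray(T,(295+278/5,155+188/5),25)[:2].round(0),"seals",ray(T,(295+148/5,155+90/5),74)[:2].round(0),ray(T,(295+447/5,155+115/5),80)[:2].round(0))
    print("stone eye",ray(T,(295+158/5,155+342/5),30).round(0),"pad eye",ray(T,(295+368/5,155+358/5),26).round(0))
E
python3 fit.py
```

```text
T 8 [549.1 200. ] [-1.1 -0.4  0.3  0.2 -0.6 -0.8  0.1  0.3]
[ 144.4 -155.3  175.  -110.7  -65.8   24.3  -20.8   69.3]fit.py:8: RuntimeWarning: Mean of empty slice.
  r=least_squares(lambda s:np.hypot(P[:,0]-s[0],P[:,1]-s[1])-R,P.mean(0),loss="soft_l1"); return r.x,r.fun
  ret = um.true_divide(
Traceback (most recent call last):
  File "fit.py", line 13, in <module>
    c,res=fitc(H,128); print(n,len(H),c.round(1),res.round(1)); print(np.degrees(np.arctan2(*(H-c).T[::-1])).round(1))
          ~~~~^^^^^^^
  File "fit.py", line 8, in fitc
    r=least_squares(lambda s:np.hypot(P[:,0]-s[0],P[:,1]-s[1])-R,P.mean(0),loss="soft_l1"); return r.x,r.fun
ValueError: Initial guess is outside of provided bounds
```

```bash
python3 - <<'E'
import re
s=open("fit.py").read()
s=s.replace('(("T",T,(168,176,266,272)),("S",S,(290,200,412,292)))','(("T",T,(168,176,266,272)),)').replace('H=H[abs(d-128)<10]','H=H[(abs(d-128)<10)&((H[:,1]<c0[1]+60)|(H[:,0]>c0[0]))]')
open("fit.py","w").write(s)
E
python3 fit.py
python3 - <<'E'
from h import *
T=load("top0");S=load("scene0")
# guide screws/corners from crop a (z 103 top): outer guide ends and inner guide ends
for n,p in (("outer-",(10,325)),("outer+",(180,460)),("inner-",(70,260)),("inner+",(238,380))):
    print(n,ray(T,(155+p[0]/4,170+p[1]/4),103)[:2].round(1))
# scene: pegs tops by hand-ish, 2-view plunger
def tri(a,b):
    A=[];B=[]
    for f,p in((T,a),(S,b)):
        c=-f["R"].T@f["t"];d=f["R"].T@np.linalg.inv(f["camera_matrix"])@np.array([*p,1.]);d/=np.linalg.norm(d)
        M=np.eye(3)-np.outer(d,d);A.append(M);B.append(M@c)
    return np.linalg.lstsq(np.vstack(A),np.hstack(B),rcond=None)[0].round(1)
print("plunger tri",tri((155+115/4,170+350/4),(290+452/4,165+204/4)))
print("S plunger top",ray(S,(290+452/4,165+204/4),110))
print("centre S",ray(S,(290+246/4,165+314/4),48)," T",ray(T,(155+244/4,170+227/4),48))
from workcell import manip
E
```

```text
T 7 [548.9 200.2] [-0.6  0.   0.3 -0.4 -0.7  0.4  0.1]
[-155.2  175.  -110.6  -65.7   24.1  -20.8   69.2]
stoneT [326.2 222.9] 313.5 (array([ 548.8, -139.1]), 31.8, (548.0, -139.7, 33.2))
stoneS [242.6 195.6] 92.0 (array([ 547.6, -139.6]), 20.3, (547.7, -139.8, 21.0))
hsv pad/board/lid [[15, 165, 127], [15, 161, 122], [18, 120, 179], [17, 124, 161], [14, 195, 135], [105, 71, 36], [104, 63, 53]]
board corners z12 [[756.0, -117.0], [705.0, -372.0], [434.0, -312.0], [488.0, -61.0]]
chisel [[613.0, -220.0], [456.0, -188.0]]
lid [ 645. -222.] seals [ 698. -140.] [ 672. -320.]
stone eye [ 549. -141.   30.] pad eye [ 534. -270.   26.]
outer- [471.9 357.5]
outer+ [370.6 234.8]
inner- [517.8 315.1]
inner+ [425.6 193.5]
plunger tri [448.9 281.6 111.6]
S plunger top [446.23987824 282.85022944 110.        ]
centre S [545.08023251 200.81284363  48.        ]  T [548.4747798  196.87971444  48.        ]
```

```bash
cat > go.py <<'E'
# usage: go.py x y z theta  (TCP target; theta = world angle of tool x, deg) -> tool-axis shift in 25 mm units, spin rad
import sys,numpy as np
from workcell import manip
from scipy.spatial.transform import Rotation as Rn
def need(x,y,z,th,s=None):
    s=s or manip.observe(); R=Rn.from_quat(s["ee_rot"]).as_matrix(); d=R.T@(np.array([x,y,z])-s["position"])/25
    t0=np.degrees(np.arctan2(R[1,0],R[0,0])); sp=-np.radians((th-t0+180)%360-180)
    d2=Rn.from_euler("z",-sp).apply(d)
    print("t %.1f pos %s th %.1f tilt %.3f F %s w %.2f ff %.1f q6 %.2f"%(s["time_s"],s["position"].round(1),t0,np.arccos(min(1,-R[2,2])),s["contact_force"].round(1),s["width"],s["finger_force"],s["q"][5]))
    print("shift now",d.round(3)," spin %.3f"%sp," shift after spin",d2.round(3))
if __name__=="__main__": need(*map(float,sys.argv[1:5]))
E
python3 - <<'E'
from h import *
T=load("top0");S=load("scene0")
for n,f,roi in(("T",T,(356,212,386,242)),("S",S,(196,168,229,194))):
    for c in blobs(f,(8,142,60),(17,255,200),roi,60)[:1]: print(n,c.mean(0),cv2.contourArea(c),world_circle(f,c,26))
for n,f,roi in(("T",T,(308,205,342,240)),("S",S,(229,184,259,212))):
    for c in blobs(f,(60,0,0),(180,255,95),roi,60)[:1]: print(n,c.mean(0),cv2.contourArea(c),world_circle(f,c,36))
E
python3 go.py 626 202 150 181.7
```

```text
T [367.66101695 226.22033898] 339.5 (array([ 536.1, -267.1]), 33.3, (536.1, -267.2, 33.9))
S [212.375      179.80357143] 151.0 (array([ 534.4, -265.5]), 29.7, (534.4, -265.5, 30.0))
T [326.32758621 223.0862069 ] 321.0 (array([ 548.7, -139.2]), 32.3, (548.5, -139.0, 33.4))
S [242.98275862 198.51724138] 300.0 (array([ 555.6, -130.8]), 35.1, (556.3, -132.1, 37.6))
t 0.1 pos [244.1 520.2 224.2] th 154.9 tilt 0.002 F [-0.8  0.7 -0.1] w 1.00 ff 0.0 q6 -0.02
shift now [-19.236  -5.027   2.976]  spin -0.468  shift after spin [-14.894 -13.17    2.976]
```

>>> {"method": "jog_arm", "body": {
  "plan": [
    [0,0,0,-0.094],
    [0,0,0,-0.094],
    [0,0,0,-0.094],
    [0,0,0,-0.094],
    [0,0,0,-0.092]
  ],
  "jaw": 0.5
}}

```text
time_s: 0.52
position: [244.2, 520.3, 224.4]
ee_rot: [-0.017, 1.0, -0.0, -0.0]
contact_force: [-0.1, 0.3, 0.0]
width: 0.67
finger_force: 0.0
```

>>> {"method": "jog_arm", "body": {
  "plan": [
    [-0.99,-0.88,0.2,0],
    [-0.99,-0.88,0.2,0],
    [-0.99,-0.88,0.2,0],
    [-0.99,-0.88,0.2,0],
    [-0.99,-0.88,0.2,0]
  ]
}}

```text
time_s: 0.93
position: [371.9, 413.0, 199.4]
ee_rot: [-0.015, 1.0, -0.0, -0.0]
contact_force: [-0.1, -0.2, -0.2]
width: 0.501
finger_force: 0.0
```

>>> {"method": "jog_arm", "body": {
  "plan": [
    [-0.99,-0.88,0.2,0],
    [-0.99,-0.88,0.2,0],
    [-0.99,-0.88,0.2,0],
    [-0.99,-0.88,0.2,0],
    [-0.99,-0.88,0.2,0]
  ]
}}

```text
time_s: 1.35
position: [499.0, 306.5, 174.3]
ee_rot: [-0.015, 1.0, -0.0, -0.0]
contact_force: [-1.1, 0.4, 0.2]
width: 0.502
finger_force: 0.0
```

>>> {"method": "jog_arm", "body": {
  "plan": [
    [-0.99,-0.88,0.2,0],
    [-0.99,-0.88,0.2,0],
    [-0.99,-0.88,0.2,0],
    [-0.99,-0.88,0.2,0],
    [0,0,0,0]
  ]
}}

```text
time_s: 1.77
position: [603.2, 218.6, 153.0]
ee_rot: [-0.012, 1.0, -0.001, 0.0]
contact_force: [-0.2, 0.4, -0.3]
width: 0.503
finger_force: 0.0
```

```bash
python3 go.py 626.5 202 75 181.7
```

```text
t 1.8 pos [603.2 218.6 153. ] th -178.6 tilt 0.003 F [-0.2  0.4 -0.3] w 0.50 ff 0.0 q6 -1.26
shift now [-0.912 -0.677  3.124]  spin -0.005  shift after spin [-0.909 -0.681  3.124]
```

>>> {"method": "jog_arm", "body": {
  "plan": [
    [-0.45,-0.34,0.6,0],
    [-0.45,-0.34,0.7,0],
    [0,0,0.7,0],
    [0,0,0.7,0],
    [0,0,0.62,0]
  ]
}}

```text
time_s: 2.18
position: [621.7, 206.5, 69.6]
ee_rot: [-0.015, 1.0, -0.0, -0.001]
contact_force: [-0.2, -0.1, -0.1]
width: 0.502
finger_force: 0.0
```

>>> {"method": "jog_arm", "body": {
  "plan": [
    [0,0,0,0],
    [0,0,0,0],
    [0,0,0,0],
    [0,0,0,0],
    [0,0,0,0]
  ],
  "jaw": 0.0,
  "force": 15
}}

```text
time_s: 2.6
position: [623.4, 206.3, 73.0]
ee_rot: [-0.015, 1.0, -0.0, 0.001]
contact_force: [-0.3, 7.5, -1.0]
width: 0.169
finger_force: 15.2
```

```bash
python3 - <<'E'
import numpy as np
a=np.radians(-16.7);print(548.5+78*np.cos(a),199.5+78*np.sin(a))
E
python3 go.py 623.2 177 70 163.3
```

```text
623.2101545979345 177.08587945172246
t 2.6 pos [623.4 206.3  73. ] th -178.3 tilt 0.002 F [-0.3  7.5 -1. ] w 0.17 ff 15.2 q6 -1.30
shift now [ 0.043 -1.17   0.122]  spin 0.321  shift after spin [-0.328 -1.124  0.122]
```

>>> {"method": "jog_arm", "body": {
  "plan": [
    [0,-0.234,0,0.064],
    [-0.01,-0.234,0,0.064],
    [-0.025,-0.234,0,0.064],
    [-0.04,-0.234,0,0.064],
    [-0.05,-0.234,0,0.064]
  ]
}}

```text
time_s: 3.02
position: [620.7, 178.8, 73.0]
ee_rot: [0.147, 0.989, 0.002, -0.002]
contact_force: [-7.9, 5.5, 5.5]
width: 0.168
finger_force: 15.0
```

>>> {"method": "jog_arm", "body": {
  "plan": [
    [0,0,0,0],
    [0,0,0,0],
    [0,0,0,0],
    [0,0,0,0],
    [0,0,0,0]
  ]
}}

```text
time_s: 3.43
position: [620.5, 177.8, 73.0]
ee_rot: [0.145, 0.989, 0.0, -0.002]
contact_force: [-6.6, 0.9, 3.7]
width: 0.172
finger_force: 15.0
```

```bash
cat > wa.py <<'E'
from fit import *
from workcell import grab_frame
import sys
f=grab_frame("top"); np.savez("top_%s.npz"%sys.argv[1],**f); cv2.imwrite("pics/w%s.png"%sys.argv[1],cv2.resize(f["frame"][165:285,150:285],None,fx=4,fy=4,interpolation=cv2.INTER_CUBIC))
H=wheel(f,(168,176,266,272)); c0=np.array([548.9,200.2]); H=H[abs(np.hypot(*(H-c0).T)-128)<5]
a=np.degrees(np.arctan2(*(H-c0).T[::-1])); print(a.round(1),"mod45",(a%45).round(1),"target",140.8%45)
E
python3 wa.py 1; python3 go.py 623.2 177 70 163.3
```

```text
[-85.] mod45 [5.] target 5.800000000000011
t 3.5 pos [620.5 177.8  73. ] th 163.3 tilt 0.005 F [-5.9  1.2  3.3] w 0.17 ff 15.0 q6 -1.02
shift now [-0.113  0.     0.118]  spin -0.000  shift after spin [-0.113  0.     0.118]
```

>>> {"method": "jog_arm", "body": {
  "plan": [
    [0,0,0,0],
    [0,0,0,0],
    [0,0,-0.6,0],
    [0,0,-1,0],
    [0,0,-1,0]
  ],
  "jaw": 0.4
}}

```text
time_s: 3.9
position: [622.8, 176.9, 137.3]
ee_rot: [0.145, 0.989, -0.0, -0.0]
contact_force: [0.6, 0.3, -0.1]
width: 0.401
finger_force: 0.0
```

>>> {"method": "jog_arm", "body": {
  "plan": [
    [0,0,-1,0.123],
    [0,0,0,0.123],
    [0,0,0,0.123],
    [0,0,0,0.123],
    [0,0,0,0.123]
  ],
  "jaw": 0.0
}}

```text
time_s: 4.32
position: [623.4, 177.0, 162.7]
ee_rot: [0.44, 0.898, 0.001, 0.001]
contact_force: [-0.1, 0.2, -0.3]
width: 0.065
finger_force: 0.0
```

>>> {"method": "jog_arm", "body": {
  "plan": [
    [0,0,0,0.123],
    [0,0,0,0.123],
    [0,0,0,0.123],
    [0,0,0,0.123],
    [0,0,0,0.123]
  ]
}}

```text
time_s: 4.73
position: [623.4, 177.0, 162.4]
ee_rot: [0.691, 0.722, 0.001, 0.0]
contact_force: [-0.3, 0.3, 0.1]
width: 0.005
finger_force: 0.0
```

>>> {"method": "jog_arm", "body": {
  "plan": [
    [0,0,0,0.123],
    [0,0,0,0.123],
    [0,0,0,0.123],
    [0,0,0,0.123],
    [0,0,0,0.123]
  ]
}}

```text
time_s: 5.15
position: [623.4, 177.0, 162.5]
ee_rot: [0.878, 0.479, 0.001, 0.0]
contact_force: [-0.4, 1.0, 0.0]
width: 0.005
finger_force: 0.0
```

```bash
python3 wa.py 2; python3 go.py 449.5 281.2 160 50.8
```

```text
[-85.  -39.8] mod45 [5.  5.2] target 5.800000000000011
t 5.2 pos [623.4 177.  162.5] th 57.1 tilt 0.002 F [0.1 0.1 0. ] w 0.00 ff 0.0 q6 0.83
shift now [-0.286 -8.105  0.089]  spin 0.109  shift after spin [-1.167 -8.026  0.089]
```

>>> {"method": "jog_arm", "body": {
  "plan": [
    [0,0,0,0.11],
    [-0.13,-0.9,0,0],
    [-0.13,-0.9,0,0],
    [-0.13,-0.9,0,0],
    [-0.13,-0.9,0,0]
  ]
}}

```text
time_s: 5.62
position: [544.1, 223.4, 162.3]
ee_rot: [0.901, 0.434, 0.001, -0.0]
contact_force: [0.1, -0.0, -0.2]
width: 0.009
finger_force: 0.0
```

>>> {"method": "jog_arm", "body": {
  "plan": [
    [-0.13,-0.9,0,0],
    [-0.13,-0.9,0,0],
    [-0.13,-0.9,0,0],
    [-0.13,-0.9,0,0],
    [-0.13,-0.83,0,0]
  ]
}}

```text
time_s: 6.03
position: [447.1, 280.3, 162.4]
ee_rot: [0.901, 0.434, 0.001, -0.0]
contact_force: [1.1, 0.0, -0.6]
width: 0.003
finger_force: 0.0
```

```bash
python3 wa.py 3; python3 go.py 449.5 281.2 160 50.8; python3 -c "
from workcell import grab_frame;import cv2
f=grab_frame('scene')['frame'][165:285,290:435];cv2.imwrite('pics/s3.png',cv2.resize(f,None,fx=4,fy=4))"
```

```text
[-129.5 -174.3  175.   -85.     5.   -39.8] mod45 [ 5.5  5.7 40.   5.   5.   5.2] target 5.800000000000011
t 6.1 pos [443.8 281.4 162.4] th 51.5 tilt 0.003 F [-3.2  0.3  0.4] w 0.01 ff 0.0 q6 1.21
shift now [0.135 0.184 0.095]  spin 0.013  shift after spin [0.137 0.182 0.095]
```

View pics/w3.png

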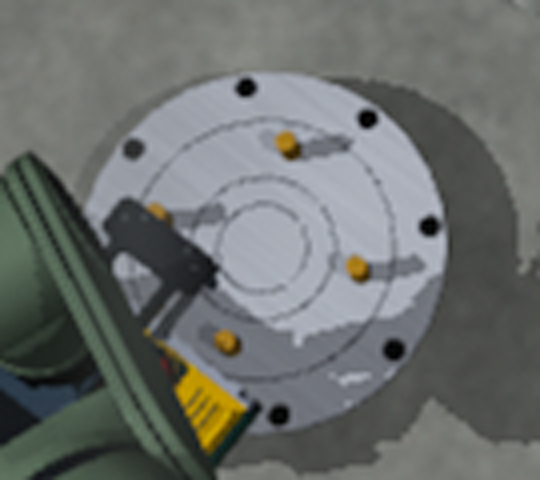

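The holes sit at 5.3° mod 45 against a target of 5.8°, which is about 1 mm off, and the fingers are above the lock. I'll descend onto the head.

>>> {"method": "jog_arm", "body": {
  "plan": [
    [0,0,0,0.01],
    [0,0,0.4,0],
    [0,0,0.4,0],
    [0,0,0.4,0],
    [0,0,0.2,0]
  ]
}}

```text
time_s: 6.55
position: [447.4, 278.5, 124.6]
ee_rot: [0.904, 0.428, -0.002, 0.0]
contact_force: [-0.5, 0.4, -0.5]
width: 0.009
finger_force: 0.0
```

```bash
python3 go.py 449.3 281 96 50.8
```

```text
t 6.5 pos [447.4 278.5 124.6] th 50.7 tilt 0.003 F [-0.5  0.4 -0.5] w 0.01 ff 0.0 q6 1.22
shift now [ 0.128 -0.002  1.143]  spin -0.002  shift after spin [ 0.128 -0.002  1.143]
```

>>> {"method": "jog_arm", "body": {
  "plan": [
    [0.1,0,0.2,0],
    [0,0,0.25,0],
    [0,0,0.25,0],
    [0,0,0.25,0],
    [0,0,0.22,0]
  ]
}}

```text
time_s: 6.97
position: [449.3, 280.9, 98.4]
ee_rot: [0.903, 0.429, -0.0, 0.0]
contact_force: [-3.7, -4.4, 13.5]
width: 0.005
finger_force: 6.6
```

>>> {"method": "jog_arm", "body": {
  "plan": [
    [0,0,0,0],
    [0,0,0,0],
    [0,0,0,0],
    [0,0,0,0],
    [0,0,0,0]
  ]
}}

```text
time_s: 7.38
position: [449.3, 281.0, 99.1]
ee_rot: [0.903, 0.429, -0.0, 0.0]
contact_force: [-3.4, -4.3, 13.0]
width: 0.004
finger_force: 6.3
```

```bash
python3 go.py 449.3 281 96 50.8
```

```text
t 7.4 pos [449.3 281.   99.1] th 50.8 tilt 0.001 F [-3.4 -4.3 13. ] w 0.00 ff 6.3 q6 1.22
shift now [ 0.001 -0.002  0.123]  spin -0.001  shift after spin [ 0.001 -0.002  0.123]
```

>>> {"method": "jog_arm", "body": {
  "plan": [
    [0,0,0.1,0],
    [0.15,0,0,0],
    [0.15,0,0,0],
    [0.15,0,0,0],
    [0.15,0,0,0]
  ]
}}

```text
time_s: 7.8
position: [455.4, 288.5, 97.1]
ee_rot: [0.903, 0.429, -0.005, 0.002]
contact_force: [-10.6, -15.3, 24.5]
width: 0.008
finger_force: 13.8
```

```bash
python3 go.py 449.3 281 96 50.8
```

```text
t 7.8 pos [455.4 288.5  97.1] th 50.8 tilt 0.012 F [-10.6 -15.3  24.5] w 0.01 ff 13.8 q6 1.23
shift now [-0.388 -0.     0.05 ]  spin 0.000  shift after spin [-0.388  0.     0.05 ]
```

>>> {"method": "jog_arm", "body": {
  "plan": [
    [0.1,0,-0.05,0],
    [0.15,0,0,0],
    [0.15,0,0,0],
    [0.15,0,0,0],
    [0.15,0,0,0]
  ]
}}

```text
time_s: 8.22
position: [467.8, 303.7, 97.2]
ee_rot: [0.903, 0.429, -0.004, 0.002]
contact_force: [-6.4, -9.4, 14.3]
width: 0.005
finger_force: 7.4
```

```bash
python3 go.py 449.3 281 96 50.8
```

```text
t 8.2 pos [467.8 303.7  97.2] th 50.8 tilt 0.008 F [-6.4 -9.4 14.3] w 0.00 ff 7.4 q6 1.24
shift now [-1.17e+00  1.00e-03  5.90e-02]  spin -0.000  shift after spin [-1.17e+00  1.00e-03  5.90e-02]
```

>>> {"method": "jog_arm", "body": {
  "plan": [
    [0.15,0,0,0],
    [0.15,0,0,0],
    [0.15,0,0,0],
    [0.15,0,0,0],
    [0.1,0,0,0]
  ]
}}

```text
time_s: 8.63
position: [476.7, 314.8, 96.1]
ee_rot: [0.903, 0.429, -0.008, 0.003]
contact_force: [-12.6, -18.8, 17.1]
width: 0.008
finger_force: 11.2
```

```bash
python3 go.py 449.3 281 96 50.8
```

```text
t 8.6 pos [476.7 314.8  96.1] th 50.8 tilt 0.017 F [-12.6 -18.8  17.1] w 0.01 ff 11.2 q6 1.25
shift now [-1.739  0.003  0.033]  spin 0.001  shift after spin [-1.739  0.004  0.033]
```

```bash
python3 -c "
from workcell import grab_frame;import cv2,numpy as np
f=grab_frame('scene');np.savez('s4.npz',**f);cv2.imwrite('pics/s4.png',cv2.resize(f['frame'][165:275,330:450],None,fx=5,fy=5,interpolation=cv2.INTER_CUBIC))"
```

```text
(no output)
```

View pics/s4.png

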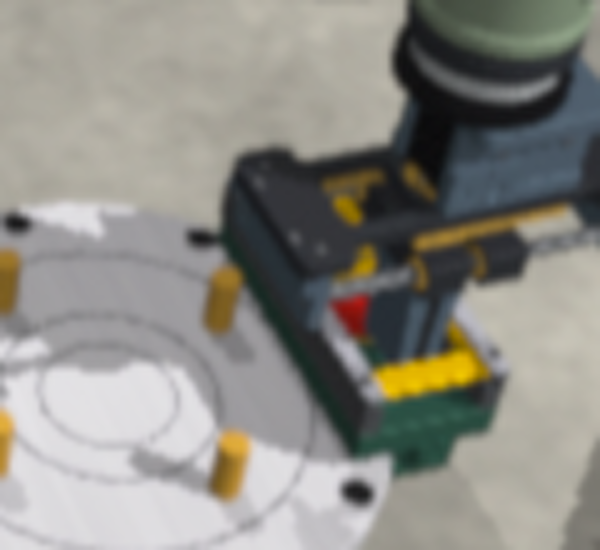

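The scene crop shows the fingers in the window at (420,310), the bar moved to near the guides' end at (430,375), and the red head behind the fingers. I'll give it a final push, then lift away.

>>> {"method": "jog_arm", "body": {
  "plan": [
    [0.1,0,-0.05,0],
    [0.08,0,0,0],
    [0,0,0,0],
    [0,0,0,0],
    [0,0,0,0]
  ]
}}

```text
time_s: 9.1
position: [476.8, 314.9, 96.2]
ee_rot: [0.903, 0.429, -0.012, 0.005]
contact_force: [-13.5, -20.4, 14.3]
width: 0.007
finger_force: 12.7
```

```bash
python3 go.py 449.3 281 96 50.8
```

```text
t 9.1 pos [476.8 314.9  96.2] th 50.8 tilt 0.026 F [-13.5 -20.4  14.3] w 0.01 ff 12.7 q6 1.25
shift now [-1.744  0.005  0.054]  spin 0.001  shift after spin [-1.744  0.006  0.054]
```

>>> {"method": "jog_arm", "body": {
  "plan": [
    [-0.2,0,0,0],
    [0,0,-0.3,0],
    [0,0,-0.8,0],
    [0,0,-1,0],
    [0,0,-1,0]
  ]
}}

```text
time_s: 9.52
position: [480.7, 319.6, 175.1]
ee_rot: [0.904, 0.428, -0.001, 0.0]
contact_force: [0.6, 1.2, -0.2]
width: 0.009
finger_force: 0.0
```

>>> {"method": "jog_arm", "body": {
  "plan": [
    [0,0,-0.8,-0.1],
    [0,0,0,-0.1],
    [0,0,0,-0.1],
    [0,0,0,-0.1],
    [0,0,0,-0.085]
  ],
  "jaw": 1.0
}}

```text
time_s: 9.93
position: [481.1, 320.0, 195.0]
ee_rot: [0.773, 0.635, 0.0, -0.0]
contact_force: [0.2, -0.2, 0.3]
width: 0.339
finger_force: 0.0
```

```bash
python3 go.py 536 -266.5 180 78.5
```

```text
t 9.9 pos [481.1 320.  195. ] th 78.8 tilt 0.001 F [ 0.2 -0.2  0.3] w 0.34 ff 0.0 q6 0.76
shift now [-22.587   6.706   0.59 ]  spin 0.005  shift after spin [-22.551   6.827   0.59 ]
```

>>> {"method": "jog_arm", "body": {
  "plan": [
    [-0.9,0.27,0,0],
    [-0.9,0.27,0,0],
    [-0.9,0.27,0,0],
    [-0.9,0.27,0,0],
    [-0.9,0.27,0,0]
  ]
}}

```text
time_s: 10.35
position: [491.8, 202.0, 194.8]
ee_rot: [0.774, 0.633, 0.0, 0.0]
contact_force: [1.1, -0.2, 0.1]
width: 0.699
finger_force: 0.0
```

>>> {"method": "jog_arm", "body": {
  "plan": [
    [-0.9,0.27,0,0],
    [-0.9,0.27,0,0],
    [-0.9,0.27,0,0],
    [-0.9,0.27,0,0],
    [-0.9,0.27,0,0]
  ]
}}

```text
time_s: 10.77
position: [502.6, 84.8, 194.9]
ee_rot: [0.774, 0.633, 0.0, 0.0]
contact_force: [0.5, 0.1, 0.6]
width: 0.997
finger_force: 0.0
```

```bash
python3 wa.py 5; python3 - <<'E'
from h import *
from fit import fitc
f=load("top_5")
for nm,lo,hi,z in(("red",(0,150,60),(6,255,255),92),("yel",(22,150,90),(34,255,255),98)):
    for c in blobs(f,lo,hi,(150,170,280,300),6)[:4]:
        P=np.array([ray(f,p,z)[:2]-np.array([548.7,199.8]) for p in c]); a=np.radians(-39.2)
        Q=P@np.array([[np.cos(a),-np.sin(a)],[np.sin(a),np.cos(a)]]); print(nm,cv2.contourArea(c),"x",Q[:,0].min().round(),Q[:,0].max().round(),"y",Q[:,1].min().round(),Q[:,1].max().round())
E
python3 go.py 536 -266.5 180 78.5
```

```text
[50.2] mod45 [5.2] target 5.800000000000011
red 23.0 x -144.0 -111.0 y 10.0 21.0
yel 363.5 x -155.0 -100.0 y -43.0 75.0
t 10.8 pos [502.8  81.2 195. ] th 78.5 tilt 0.003 F [ 0.3 -3.2 -0.1] w 1.00 ff 0.0 q6 0.34
shift now [-13.36    4.083   0.646]  spin -0.001  shift after spin [-13.363   4.072   0.646]
```

View pics/w5.png

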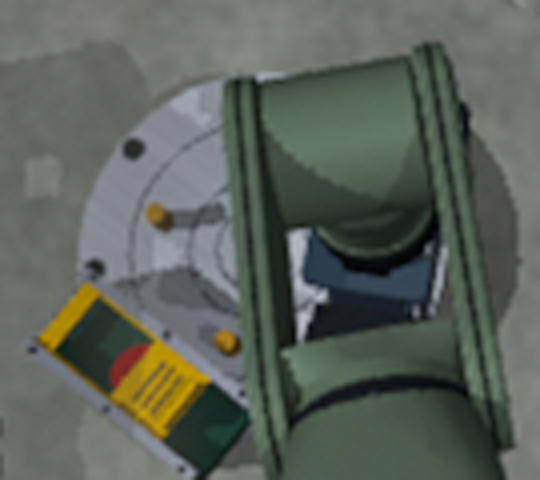

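The top crop shows the bar at the guides' far end (75,310) and the tongue over the head at (135,375), so the lock holds. On to the pad.

>>> {"method": "jog_arm", "body": {
  "plan": [
    [-0.89,0.27,0,0],
    [-0.89,0.27,0,0],
    [-0.89,0.27,0,0],
    [-0.89,0.27,0,0],
    [-0.89,0.27,0,0]
  ]
}}

```text
time_s: 11.23
position: [513.6, -30.9, 195.0]
ee_rot: [0.774, 0.633, 0.0, 0.0]
contact_force: [0.3, 0.9, -0.5]
width: 0.997
finger_force: 0.0
```

>>> {"method": "jog_arm", "body": {
  "plan": [
    [-0.89,0.27,0.2,0],
    [-0.89,0.27,0.2,0],
    [-0.89,0.27,0.2,0],
    [-0.89,0.27,0.2,0],
    [-0.89,0.27,0.2,0]
  ]
}}

```text
time_s: 11.65
position: [524.6, -146.8, 169.7]
ee_rot: [0.774, 0.633, 0.0, 0.0]
contact_force: [0.0, -0.1, -0.1]
width: 0.999
finger_force: 0.0
```

>>> {"method": "jog_arm", "body": {
  "plan": [
    [-0.89,0.27,0.5,0],
    [-0.89,0.27,0.5,0],
    [-0.89,0.27,0.5,0],
    [-0.6,0.2,0.4,0],
    [0,0,0.1,0]
  ]
}}

```text
time_s: 12.07
position: [532.5, -233.1, 118.0]
ee_rot: [0.775, 0.632, -0.001, -0.001]
contact_force: [1.0, 0.9, 0.2]
width: 1.002
finger_force: 0.0
```

```bash
python3 go.py 535.5 -266.5 25 78.5
```

```text
t 12.1 pos [ 532.5 -233.1  118. ] th 78.4 tilt 0.002 F [1.  0.9 0.2] w 1.00 ff 0.0 q6 -0.23
shift now [-1.284  0.394  3.719]  spin -0.002  shift after spin [-1.284  0.391  3.719]
```

>>> {"method": "jog_arm", "body": {
  "plan": [
    [-0.6,0.2,0.4,0],
    [-0.5,0.15,0.4,0],
    [0,0,0.4,0],
    [0,0,0.2,0],
    [0,0,0,0]
  ]
}}

```text
time_s: 12.48
position: [534.7, -258.4, 83.5]
ee_rot: [0.774, 0.633, -0.001, -0.002]
contact_force: [-0.1, -0.1, 1.2]
width: 1.0
finger_force: 0.0
```

```bash
python3 go.py 535.5 -266.5 25 78.5
```

```text
t 12.5 pos [ 534.7 -258.4   83.5] th 78.5 tilt 0.004 F [-0.1 -0.1  1.2] w 1.00 ff 0.0 q6 -0.27
shift now [-0.313  0.102  2.337]  spin 0.001  shift after spin [-0.313  0.102  2.337]
```

>>> {"method": "jog_arm", "body": {
  "plan": [
    [-0.31,0.1,0.5,0],
    [0,0,0.5,0],
    [0,0,0.5,0],
    [0,0,0.5,0],
    [0,0,0.33,0]
  ]
}}

```text
time_s: 12.9
position: [536.4, -267.2, 25.6]
ee_rot: [0.774, 0.633, -0.0, -0.0]
contact_force: [0.3, 0.4, 0.7]
width: 1.001
finger_force: 0.0
```

>>> {"method": "jog_arm", "body": {
  "plan": [
    [0,0,0,0],
    [0,0,0,0],
    [0,0,0,0],
    [0,0,0,0],
    [0,0,0,0]
  ],
  "jaw": 0.0,
  "force": 12
}}

```text
time_s: 13.32
position: [537.2, -267.7, 27.7]
ee_rot: [0.774, 0.633, 0.0, 0.001]
contact_force: [0.7, 0.6, 0.3]
width: 0.721
finger_force: 12.0
```

```bash
python3 go.py 535.5 -266.5 25 78.5
```

```text
t 13.3 pos [ 537.2 -267.7   27.7] th 78.5 tilt 0.002 F [0.7 0.6 0.3] w 0.72 ff 12.0 q6 -0.28
shift now [ 0.035 -0.076  0.11 ]  spin 0.001  shift after spin [ 0.034 -0.076  0.11 ]
```

>>> {"method": "jog_arm", "body": {
  "plan": [
    [0,0,-0.3,0],
    [0,0,-0.6,0],
    [0,0,-0.9,0],
    [0,0,-1,0],
    [0,0,-1,0]
  ]
}}

```text
time_s: 13.73
position: [536.5, -267.4, 123.5]
ee_rot: [0.774, 0.633, 0.0, -0.0]
contact_force: [0.4, -1.0, 0.4]
width: 0.721
finger_force: 12.0
```

```bash
python3 go.py 548.3 199.8 150 118.3
```

```text
t 13.7 pos [ 536.5 -267.4  123.5] th 78.5 tilt 0.000 F [ 0.4 -1.   0.4] w 0.72 ff 12.0 q6 -0.28
shift now [18.409 -3.249 -1.057]  spin -0.694  shift after spin [16.229  9.276 -1.057]
```

>>> {"method": "jog_arm", "body": {
  "plan": [
    [0.3,-0.05,-0.6,0],
    [0.6,-0.1,-0.5,0],
    [0.9,-0.16,0,0],
    [0.95,-0.17,0,0],
    [0.95,-0.17,0,0]
  ]
}}

```text
time_s: 14.15
position: [538.7, -171.9, 150.0]
ee_rot: [0.774, 0.633, 0.0, -0.0]
contact_force: [0.0, 0.4, -0.4]
width: 0.716
finger_force: 12.0
```

>>> {"method": "jog_arm", "body": {
  "plan": [
    [0.95,-0.17,0,0],
    [0.95,-0.17,0,0],
    [0.95,-0.17,0,0],
    [0.95,-0.17,0,0],
    [0.95,-0.17,0,0]
  ]
}}

```text
time_s: 14.57
position: [541.1, -50.9, 149.6]
ee_rot: [0.774, 0.633, -0.0, -0.0]
contact_force: [0.5, 0.1, -1.0]
width: 0.716
finger_force: 12.0
```

>>> {"method": "jog_arm", "body": {
  "plan": [
    [0.95,-0.17,0,0],
    [0.95,-0.17,0,0],
    [0.95,-0.17,0,0],
    [0.95,-0.17,0,0],
    [0.95,-0.17,0,0]
  ]
}}

```text
time_s: 14.98
position: [543.7, 69.6, 149.7]
ee_rot: [0.774, 0.633, -0.0, -0.0]
contact_force: [-0.2, -0.3, 0.0]
width: 0.715
finger_force: 12.0
```

>>> {"method": "jog_arm", "body": {
  "plan": [
    [0.95,-0.17,0,0],
    [0.95,-0.17,0,0],
    [0.95,-0.17,0,0],
    [0.9,-0.16,0,0],
    [0.6,-0.11,0,0]
  ]
}}

```text
time_s: 15.4
position: [546.1, 180.8, 149.6]
ee_rot: [0.774, 0.634, 0.0, -0.001]
contact_force: [0.4, -0.4, -1.3]
width: 0.716
finger_force: 12.0
```

>>> {"method": "jog_arm", "body": {
  "plan": [
    [0,0,0,-0.12],
    [0,0,0,-0.12],
    [0,0,0,-0.12],
    [0,0,0,-0.12],
    [0,0,0,-0.12]
  ]
}}

```text
time_s: 15.82
position: [546.1, 178.8, 149.6]
ee_rot: [0.55, 0.835, -0.0, -0.0]
contact_force: [0.8, -0.2, 0.1]
width: 0.714
finger_force: 12.0
```

```bash
python3 go.py 548.3 199.8 63.7 118.3
```

```text
t 15.8 pos [546.1 178.8 149.6] th 113.3 tilt 0.001 F [ 0.8 -0.2  0.1] w 0.71 ff 12.0 q6 -0.11
shift now [0.734 0.416 3.435]  spin -0.087  shift after spin [0.695 0.479 3.435]
```

>>> {"method": "jog_arm", "body": {
  "plan": [
    [0.73,0.42,0,-0.087],
    [0,0,0.6,0],
    [0,0,0.7,0],
    [0,0,0.6,0],
    [0,0,0.5,0]
  ]
}}

```text
time_s: 16.23
position: [548.3, 199.6, 88.5]
ee_rot: [0.515, 0.857, -0.001, -0.001]
contact_force: [0.7, 0.3, -0.6]
width: 0.719
finger_force: 12.0
```

>>> {"method": "jog_arm", "body": {
  "plan": [
    [0,0,0.3,0],
    [0,0,0.2,0],
    [0,0,0,0],
    [0,0,0,0],
    [0,0,0,0]
  ]
}}

```text
time_s: 16.65
position: [550.2, 199.2, 77.8]
ee_rot: [0.516, 0.857, 0.001, 0.0]
contact_force: [-0.2, -0.3, -0.5]
width: 0.714
finger_force: 12.0
```

```bash
python3 go.py 548.3 199.8 63.7 118.3;  python3 wa.py 6
```

```text
t 16.6 pos [550.2 199.2  77.8] th 117.9 tilt 0.002 F [-0.2 -0.3 -0.5] w 0.71 ff 12.0 q6 -0.16
shift now [ 0.055 -0.056  0.564]  spin -0.007  shift after spin [ 0.055 -0.056  0.564]
[-129.4  -84.8  -39.8] mod45 [5.6 5.2 5.2] target 5.800000000000011
```

View pics/w6.png

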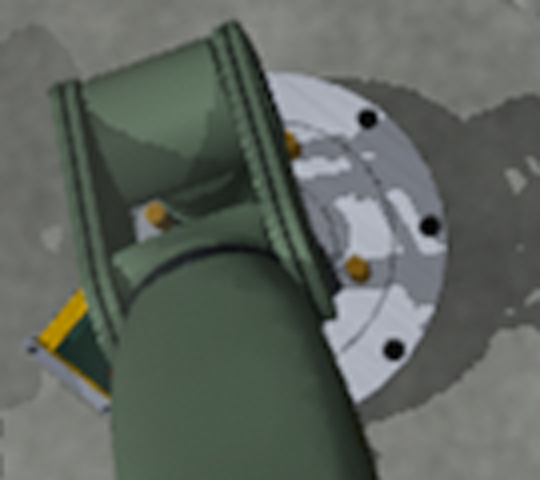

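The arm hides the pad here, and there's no contact yet. I'll lower the last 14 mm slowly.

>>> {"method": "jog_arm", "body": {
  "plan": [
    [0.05,-0.05,0.2,0],
    [0,0,0.15,0],
    [0,0,0.1,0],
    [0,0,0.05,0],
    [0,0,0,0]
  ]
}}

```text
time_s: 17.12
position: [547.8, 199.4, 64.0]
ee_rot: [0.516, 0.857, -0.0, -0.0]
contact_force: [0.2, 0.5, 0.3]
width: 0.718
finger_force: 12.0
```

```bash
python3 go.py 548.3 199.8 63.7 118.3
```

```text
t 17.1 pos [547.8 199.4  64. ] th 117.9 tilt 0.001 F [0.2 0.5 0.3] w 0.72 ff 12.0 q6 -0.16
shift now [0.005 0.026 0.012]  spin -0.007  shift after spin [0.005 0.027 0.012]
```

>>> {"method": "jog_arm", "body": {
  "plan": [
    [0,0,0.03,0],
    [0,0,0.03,0],
    [0,0,0.02,0],
    [0,0,0,0],
    [0,0,0,0]
  ]
}}

```text
time_s: 17.53
position: [548.1, 199.5, 63.7]
ee_rot: [0.516, 0.857, 0.0, 0.0]
contact_force: [-2.0, -0.5, 6.5]
width: 0.717
finger_force: 12.0
```

```bash
python3 go.py 548.3 199.8 63.7 118.3
```

```text
t 17.5 pos [548.1 199.5  63.7] th 117.9 tilt 0.001 F [-2.  -0.5  6.5] w 0.72 ff 12.0 q6 -0.16
shift now [ 0.006  0.012 -0.002]  spin -0.007  shift after spin [ 0.006  0.012 -0.002]
```

>>> {"method": "jog_arm", "body": {
  "plan": [
    [0,0,-0.04,0],
    [0,0,0,0],
    [0,0,0,0],
    [0,0,0,0],
    [0,0,0,0]
  ],
  "jaw": 0.95
}}

```text
time_s: 17.95
position: [548.0, 199.5, 63.2]
ee_rot: [0.516, 0.857, -0.0, -0.0]
contact_force: [-0.9, 0.1, -0.3]
width: 0.947
finger_force: 0.0
```

>>> {"method": "jog_arm", "body": {
  "plan": [
    [0,0,-0.4,0],
    [0,0,-0.8,0],
    [0,0,-1,0],
    [0,0,-1,0],
    [0,0,-1,0]
  ]
}}

```text
time_s: 18.37
position: [547.9, 199.5, 170.2]
ee_rot: [0.516, 0.857, 0.0, 0.0]
contact_force: [0.7, -0.5, -0.8]
width: 0.948
finger_force: 0.0
```

```bash
python3 go.py 548.5 -139 150 78.5
```

```text
t 18.4 pos [547.9 199.5 170.2] th 117.9 tilt 0.000 F [ 0.7 -0.5 -0.8] w 0.95 ff 0.0 q6 -0.16
shift now [-11.976  -6.316   0.806]  spin 0.688  shift after spin [-13.263   2.722   0.806]
```

Spin (x angle 78.5) first, then travel to the stone.

>>> {"method": "jog_arm", "body": {
  "plan": [
    [0,0,0,0.12],
    [0,0,0,0.12],
    [0,0,0,0.12],
    [0,0,0,0.12],
    [0,0,0,0.12]
  ],
  "jaw": 1.0
}}

```text
time_s: 18.78
position: [548.1, 199.5, 169.3]
ee_rot: [0.748, 0.664, 0.0, 0.0]
contact_force: [0.2, -0.9, 1.0]
width: 0.997
finger_force: 0.0
```

>>> {"method": "jog_arm", "body": {
  "plan": [
    [0,0,0,0.088],
    [-0.6,0.12,0.1,0],
    [-0.9,0.18,0,0],
    [-0.95,0.2,0,0],
    [-0.95,0.2,0,0]
  ]
}}

```text
time_s: 19.2
position: [548.1, 112.0, 166.6]
ee_rot: [0.774, 0.633, 0.0, 0.0]
contact_force: [1.5, 0.1, -0.7]
width: 0.999
finger_force: 0.0
```

>>> {"method": "jog_arm", "body": {
  "plan": [
    [-0.95,0.2,0,0],
    [-0.95,0.2,0,0],
    [-0.95,0.2,0,0],
    [-0.95,0.2,0,0],
    [-0.95,0.2,0,0]
  ]
}}

```text
time_s: 19.62
position: [549.0, -9.8, 166.7]
ee_rot: [0.774, 0.633, 0.0, 0.0]
contact_force: [0.0, 1.0, -0.1]
width: 1.001
finger_force: 0.0
```

>>> {"method": "jog_arm", "body": {
  "plan": [
    [-0.95,0.2,0.3,0],
    [-0.95,0.2,0.4,0],
    [-0.95,0.2,0.4,0],
    [-0.9,0.18,0.4,0],
    [-0.6,0.12,0.3,0]
  ]
}}

```text
time_s: 20.03
position: [549.1, -121.7, 120.9]
ee_rot: [0.775, 0.632, -0.0, 0.0]
contact_force: [0.6, -0.2, -0.1]
width: 0.996
finger_force: 0.0
```

```bash
python3 go.py 548.5 -139 28 78.5; python3 - <<'E'
from h import *
from workcell import grab_frame
f=grab_frame("top"); np.savez("top_7.npz",**f); s=grab_frame("scene"); np.savez("scene_7.npz",**s)
for n,g,roi in(("T",f,(190,200,245,255)),("S",s,(320,215,390,275))):
  for c in blobs(g,(6,110,40),(20,255,220),roi,60)[:2]: print(n,c.mean(0).round(1),cv2.contourArea(c),world_circle(g,c,62))
cv2.imwrite("pics/p7.png",np.hstack([cv2.resize(f["frame"][170:280,160:270],(400,400),interpolation=cv2.INTER_CUBIC),cv2.resize(s["frame"][180:300,290:410],(400,400),interpolation=cv2.INTER_CUBIC)]))
E
```

```text
t 20.0 pos [ 549.1 -121.7  120.9] th 78.4 tilt 0.000 F [ 0.6 -0.2 -0.1] w 1.00 ff 0.0 q6 -0.04
shift now [-0.681  0.115  3.716]  spin -0.001  shift after spin [-0.681  0.114  3.716]
T [214.8 225.8] 333.5 (array([548.6, 198.3]), 32.3, (548.5, 198.7, 32.8))
S [351.3 241.5] 403.5 (array([551.3, 201.7]), 33.5, (551.1, 202.7, 34.6))
```

View pics/p7.png

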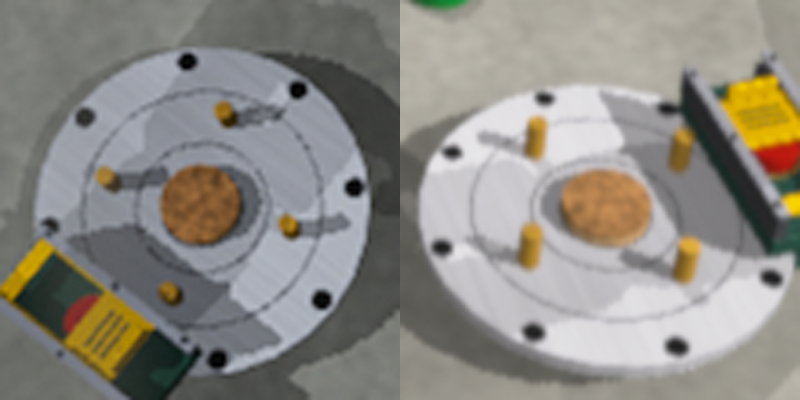

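The pad lies flat within the inner ring, centred to about 2 mm in both views (left crop (201,205), right crop (606,205)). Now the stone.

>>> {"method": "jog_arm", "body": {
  "plan": [
    [-0.5,0.1,0.5,0],
    [0,0,0.5,0],
    [0,0,0.3,0],
    [0,0,0,0],
    [0,0,0,0]
  ]
}}

```text
time_s: 20.55
position: [549.4, -131.7, 88.8]
ee_rot: [0.774, 0.633, 0.0, -0.0]
contact_force: [-1.0, 0.3, -0.1]
width: 1.0
finger_force: 0.0
```

```bash
python3 go.py 549 -139.5 28 78.5
```

```text
t 20.6 pos [ 549.4 -131.7   88.8] th 78.5 tilt 0.000 F [-1.   0.3 -0.1] w 1.00 ff 0.0 q6 -0.06
shift now [-0.31   0.047  2.431]  spin 0.000  shift after spin [-0.31   0.047  2.431]
```

>>> {"method": "jog_arm", "body": {
  "plan": [
    [-0.31,0.05,0.5,0],
    [0,0,0.6,0],
    [0,0,0.5,0],
    [0,0,0.5,0],
    [0,0,0.33,0]
  ]
}}

```text
time_s: 20.97
position: [549.2, -139.8, 27.6]
ee_rot: [0.774, 0.633, 0.0, 0.0]
contact_force: [-0.8, 1.1, -0.5]
width: 1.0
finger_force: 0.0
```

>>> {"method": "jog_arm", "body": {
  "plan": [
    [0,0,0,0],
    [0,0,0,0],
    [0,0,0,0],
    [0,0,0,0],
    [0,0,0,0]
  ],
  "jaw": 0.0,
  "force": 25
}}

```text
time_s: 21.38
position: [549.4, -140.3, 28.6]
ee_rot: [0.774, 0.633, 0.0, 0.0]
contact_force: [-1.0, 0.7, 2.9]
width: 0.742
finger_force: 25.0
```

>>> {"method": "jog_arm", "body": {
  "plan": [
    [0,0,0,0],
    [0,0,0,0],
    [0,0,0,0],
    [0,0,0,0],
    [0,0,0,0]
  ]
}}

```text
time_s: 21.8
position: [549.4, -140.3, 28.6]
ee_rot: [0.774, 0.633, 0.0, 0.0]
contact_force: [-1.0, 1.3, 5.9]
width: 0.743
finger_force: 25.0
```

```bash
python3 go.py 549 -139.5 28 78.5
```

```text
t 21.8 pos [ 549.4 -140.3   28.6] th 78.5 tilt 0.001 F [-1.   1.3  5.9] w 0.74 ff 25.0 q6 -0.07
shift now [ 0.028 -0.022  0.026]  spin -0.000  shift after spin [ 0.028 -0.022  0.026]
```

>>> {"method": "jog_arm", "body": {
  "plan": [
    [0,0,-0.3,0],
    [0,0,-0.6,0],
    [0,0,-0.9,0],
    [0,0,-1,0],
    [0,0,-1,0]
  ]
}}

```text
time_s: 22.22
position: [548.2, -140.2, 123.2]
ee_rot: [0.775, 0.633, -0.001, -0.001]
contact_force: [1.4, -1.1, -1.4]
width: 0.743
finger_force: 25.0
```

>>> {"method": "jog_arm", "body": {
  "plan": [
    [0,0,-0.8,0],
    [0,0,-0.5,0],
    [0,0,0,0],
    [0,0,0,0],
    [0,0,0,0]
  ]
}}

```text
time_s: 22.63
position: [548.0, -140.1, 153.9]
ee_rot: [0.774, 0.633, -0.001, -0.001]
contact_force: [0.5, -0.2, -3.2]
width: 0.739
finger_force: 25.0
```

```bash
python3 go.py 548.3 199.5 155 117.9
```

```text
t 22.6 pos [ 548.  -140.1  153.9] th 78.5 tilt 0.003 F [ 0.5 -0.2 -3.2] w 0.74 ff 25.0 q6 -0.07
shift now [13.313 -2.7   -0.034]  spin -0.688  shift after spin [11.999  6.367 -0.034]
```

>>> {"method": "jog_arm", "body": {
  "plan": [
    [0.4,-0.08,0,0],
    [0.7,-0.14,0,0],
    [0.9,-0.18,0,0],
    [0.9,-0.18,0,0],
    [0.9,-0.18,0,0]
  ]
}}

```text
time_s: 23.05
position: [548.4, -41.8, 153.8]
ee_rot: [0.775, 0.632, -0.001, -0.001]
contact_force: [0.2, -0.2, -1.1]
width: 0.74
finger_force: 25.0
```

>>> {"method": "jog_arm", "body": {
  "plan": [
    [0.9,-0.18,0,0],
    [0.9,-0.18,0,0],
    [0.9,-0.18,0,0],
    [0.9,-0.18,0,0],
    [0.9,-0.18,0,0]
  ]
}}

```text
time_s: 23.47
position: [548.6, 73.1, 153.9]
ee_rot: [0.774, 0.633, -0.001, -0.001]
contact_force: [-0.1, -0.3, -2.1]
width: 0.741
finger_force: 25.0
```

>>> {"method": "jog_arm", "body": {
  "plan": [
    [0.9,-0.18,0,0],
    [0.9,-0.18,0,0],
    [0.9,-0.18,0,0],
    [0.8,-0.17,0,0],
    [0.6,-0.15,0,0]
  ]
}}

```text
time_s: 23.88
position: [548.0, 178.3, 153.8]
ee_rot: [0.774, 0.633, -0.001, -0.001]
contact_force: [-0.2, -0.4, -2.2]
width: 0.739
finger_force: 25.0
```

>>> {"method": "jog_arm", "body": {
  "plan": [
    [0,0,0,-0.11],
    [0,0,0,-0.12],
    [0,0,0,-0.12],
    [0,0,0,-0.12],
    [0,0,0,-0.12]
  ]
}}

```text
time_s: 24.3
position: [548.0, 176.7, 153.7]
ee_rot: [0.554, 0.832, -0.001, -0.001]
contact_force: [-0.3, 0.0, -2.6]
width: 0.74
finger_force: 25.0
```

>>> {"method": "jog_arm", "body": {
  "plan": [
    [0,0,0,-0.098],
    [0,0,0,0],
    [0,0,0,0],
    [0,0,0,0],
    [0,0,0,0]
  ]
}}

```text
time_s: 24.72
position: [548.8, 176.2, 154.8]
ee_rot: [0.516, 0.856, -0.0, -0.0]
contact_force: [-0.2, 1.4, -2.6]
width: 0.738
finger_force: 25.0
```

```bash
python3 go.py 548.3 199.5 78.6 117.9
```

```text
t 24.7 pos [548.8 176.2 154.8] th 117.8 tilt 0.001 F [-0.2  1.4 -2.6] w 0.74 ff 25.0 q6 -0.20
shift now [0.834 0.418 3.05 ]  spin -0.001  shift after spin [0.834 0.419 3.05 ]
```

>>> {"method": "jog_arm", "body": {
  "plan": [
    [0.42,0.21,0,0],
    [0.42,0.21,0.5,0],
    [0,0,0.7,0],
    [0,0,0.7,0],
    [0,0,0.5,0]
  ]
}}

```text
time_s: 25.13
position: [547.5, 200.8, 92.9]
ee_rot: [0.516, 0.857, -0.001, -0.001]
contact_force: [-0.1, -1.1, -1.4]
width: 0.74
finger_force: 25.0
```

>>> {"method": "jog_arm", "body": {
  "plan": [
    [0,0,0.2,0],
    [0,0,0,0],
    [0,0,0,0],
    [0,0,0,0],
    [0,0,0,0]
  ]
}}

```text
time_s: 25.55
position: [549.2, 199.9, 91.1]
ee_rot: [0.516, 0.857, 0.001, 0.001]
contact_force: [0.5, 0.3, -3.1]
width: 0.738
finger_force: 25.0
```

```bash
python3 go.py 548.3 199.5 78.6 117.9
```

```text
t 25.6 pos [549.2 199.9  91.1] th 117.9 tilt 0.002 F [ 0.5  0.3 -3.1] w 0.74 ff 25.0 q6 -0.16
shift now [ 0.003 -0.041  0.502]  spin -0.000  shift after spin [ 0.003 -0.041  0.502]
```

>>> {"method": "jog_arm", "body": {
  "plan": [
    [0,-0.03,0.15,0],
    [0,0,0.13,0],
    [0,0,0.1,0],
    [0,0,0.05,0],
    [0,0,0,0]
  ]
}}

```text
time_s: 25.97
position: [547.6, 199.0, 79.0]
ee_rot: [0.516, 0.857, -0.0, -0.0]
contact_force: [-0.3, -0.6, -1.7]
width: 0.737
finger_force: 25.0
```

>>> {"method": "jog_arm", "body": {
  "plan": [
    [0,0,0.02,0],
    [0,0,0,0],
    [0,0,0,0],
    [0,0,0,0],
    [0,0,0,0]
  ]
}}

```text
time_s: 26.38
position: [548.0, 199.2, 79.1]
ee_rot: [0.516, 0.857, 0.0, 0.0]
contact_force: [-0.0, -0.3, -1.9]
width: 0.741
finger_force: 25.0
```

```bash
python3 go.py 548.3 199.5 78.6 117.9
```

```text
t 26.4 pos [548.  199.2  79.1] th 117.9 tilt 0.000 F [-0.  -0.3 -1.9] w 0.74 ff 25.0 q6 -0.16
shift now [0.005 0.018 0.019]  spin 0.000  shift after spin [0.005 0.018 0.019]
```

Not quite touching (the weight is still carried). I'll go a little further.

>>> {"method": "jog_arm", "body": {
  "plan": [
    [0,0,0.03,0],
    [0,0,0.03,0],
    [0,0,0,0],
    [0,0,0,0],
    [0,0,0,0]
  ]
}}

```text
time_s: 26.8
position: [548.1, 199.2, 78.6]
ee_rot: [0.516, 0.857, 0.0, 0.0]
contact_force: [-1.9, -0.6, 6.2]
width: 0.742
finger_force: 25.0
```

```bash
python3 go.py 548.3 199.5 78.6 117.9
```

```text
t 26.8 pos [548.1 199.2  78.6] th 117.9 tilt 0.001 F [-1.9 -0.6  6.2] w 0.74 ff 25.0 q6 -0.16
shift now [0.005 0.013 0.001]  spin 0.000  shift after spin [0.005 0.013 0.001]
```

In contact. I'll release, lift and move aside.

>>> {"method": "jog_arm", "body": {
  "plan": [
    [0,0,-0.04,0],
    [0,0,0,0],
    [0,0,0,0],
    [0,0,0,0],
    [0,0,0,0]
  ],
  "jaw": 0.97
}}

```text
time_s: 27.22
position: [547.9, 199.2, 78.3]
ee_rot: [0.516, 0.857, -0.0, -0.0]
contact_force: [0.6, 0.2, 0.1]
width: 0.965
finger_force: 0.0
```

>>> {"method": "jog_arm", "body": {
  "plan": [
    [0,0,-0.4,0],
    [0,0,-0.8,0],
    [0,0,-1,0],
    [0,0,-1,0],
    [0,0,-1,0]
  ]
}}

```text
time_s: 27.63
position: [547.8, 199.2, 185.2]
ee_rot: [0.516, 0.857, 0.0, 0.0]
contact_force: [0.8, -0.4, -0.6]
width: 0.971
finger_force: 0.0
```

>>> {"method": "jog_arm", "body": {
  "plan": [
    [-0.8,-0.5,0,0],
    [-0.8,-0.5,0,0],
    [-0.8,-0.5,0,0],
    [-0.8,-0.5,0,0],
    [-0.8,-0.5,0,0]
  ]
}}

```text
time_s: 28.05
position: [539.4, 80.6, 184.3]
ee_rot: [0.516, 0.857, 0.0, 0.0]
contact_force: [-0.1, -0.1, 0.4]
width: 0.971
finger_force: 0.0
```

>>> {"method": "jog_arm", "body": {
  "plan": [
    [-0.8,-0.5,0,0],
    [-0.8,-0.5,0,0],
    [-0.6,-0.3,0,0],
    [0,0,0,0],
    [0,0,0,0]
  ]
}}

```text
time_s: 28.47
position: [536.6, 17.3, 184.1]
ee_rot: [0.517, 0.856, 0.0, 0.0]
contact_force: [-0.2, 0.6, -0.6]
width: 0.97
finger_force: 0.0
```

```bash
python3 go.py 548.3 199.5 78.6 117.9; python3 - <<'E'
from h import *
from workcell import grab_frame
f=grab_frame("top"); s=grab_frame("scene")
for n,g,roi in(("T",f,(195,205,238,248)),("S",s,(328,215,378,265))):
  for c in blobs(g,(60,20,0),(180,255,90),roi,60)[:2]: print(n,c.mean(0).round(1),cv2.contourArea(c),world_circle(g,c,86))
cv2.imwrite("pics/p8.png",np.hstack([cv2.resize(f["frame"][170:280,160:270],(400,400),interpolation=cv2.INTER_CUBIC),cv2.resize(s["frame"][180:300,290:410],(400,400),interpolation=cv2.INTER_CUBIC)]))
E
```

```text
t 28.5 pos [536.6  17.3 184.1] th 117.8 tilt 0.001 F [-0.2  0.6 -0.6] w 0.97 ff 0.0 q6 -0.47
shift now [6.227 3.807 4.224]  spin -0.002  shift after spin [6.22  3.819 4.224]
T [213.3 224.2] 379.0 (array([548.9, 198.5]), 34.6, (550.2, 198.7, 37.1))
S [350.8 236.8] 374.0 (array([557.8, 205.2]), 33.3, (557.8, 205.2, 34.8))
```

View pics/p8.png

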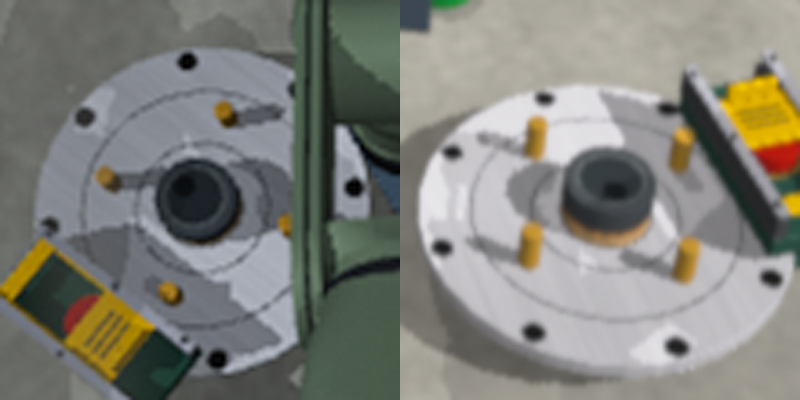

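The stone sits flat and centred on the pad in both views (left crop (198,198), right crop (608,190)), and the lock is still held, so I'm handing the job in.

```bash
python3 -c "
from workcell import manip
print(manip.finish_job())"
```

```text
the job is handed in; nothing more can be done
None
```

I locked the turntable, laid the pad and stone flat and centred on the wheel, and handed the job in at about 28 s; the hand-in returned no verdict, but both camera views looked right just before it.

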